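# Charge a split mould and hold it shut on its dowels

## Task

Tip all three alloy pellets from the blue weighing scoop into the round cavity of the lower mould half and set the emptied scoop back down flat on the worktop. Then pick up the upper mould half by its black grip block, line its two holes up with the dowels, lower it on and press it fully shut against the sprung ejector pins; finish with the gripper still holding the block and pressing the halves together, so that I can put the clamp on. Leave the other things on the bench where they are.

Things in the scene. Friction and masses are not known exactly. Their poses are not given: they have to be found in the camera images.
- mould: Lower mould half, fixed: aluminium block 120 (x) x 80 (y) x 28 mm on a dark steel base plate 170 x 104 x 12 mm. Origin: centre of the base's underside, on the worktop; z up. The flat top (parting face) is at z = 40 mm; in its middle is a round open cavity 46 mm wide, 22 mm deep. Four sprung ejector pins, 8 mm thick, stand 6 mm above the face at x = +-46, y = +-28 mm.
- face_center (a point): Centre of the lower half's parting face, over the cavity's middle, 40 mm above the worktop; axes as mould. Two fixed steel dowels, 10 mm in diameter, stand on the face at x = +46 and x = -46 mm, y = 0, and rise 24 mm above it; their uppermost 9 mm taper to a blunt nose about 4.5 mm wide.
- cavity_floor (a point): Centre of the floor of the cavity, 22 mm below the parting face; axes as mould.
- ejector (a joint): How far the four ejector pins (one sprung plate) are pressed in, m: 0 = 6 mm above the face, 0.006 = flush, where the halves meet. The spring pushes up with 6 N at 0, 12 N at 0.006; the upper half weighs 3 to 4.6 N, so unpressed the mould stands 6 mm open. Closing takes about 9 N of push; up to about 25 N is fine.
- upper_half: Upper mould half, loose, right way up on the worktop: aluminium plate 120 (x) x 80 (y) x 20 mm, about 0.4 kg, with two holes right through it, 11.5 mm wide, at x = +46 and -46 mm, y = 0 (for the dowels; either way round fits), and a black grip block on top. Origin: centre of the underside; z up. Shut, this origin lies on face_center.
- grip_block (a point): Point in the middle of the black grip block of the upper half, 42 mm above the half's underside. The block is 50 mm long (x) and 26 mm wide (y, to be gripped across), and stands from 20 to 56 mm above the underside. Axes as upper_half.
- scoop: Blue weighing scoop, loose, 0.08 kg, standing level. x points from the handle to the open mouth, z up. Origin: on the underside, under the trough's middle. Straight trough, 30 mm wide inside, floor 2 mm thick from x = -31 to +33 mm, side walls 16 mm high, back wall at x = -32 mm, front open without a lip. Holds three pellets. The handle is a bar at its back.
- scoop_mouth (a point): Middle of the floor's front edge of the scoop, where the pellets slide out (x = +33 mm, 2 mm above the underside). Axes as scoop.
- scoop_handle (a point): Point on the scoop's handle, 68 mm behind the scoop's origin and 27 mm above the underside. The handle is a bar 14 mm wide (y), 20 mm high (16 to 36 mm above the worktop), from x = -37 to -98 mm, with a foot at its end (x = -98 to -106 mm). Axes as scoop.
- pellet_0: Brass-coloured alloy pellet, a disc 13 mm in diameter and 8.5 mm thick, about 10 g, loose in the scoop. Origin: centre of its underside. It begins to slide down the scoop when that is tipped past some 27 to 35 degrees (steeper is surer).
- pellet_1: Brass-coloured alloy pellet, a disc 13 mm in diameter and 8.5 mm thick, about 10 g, loose in the scoop. Origin: centre of its underside. It begins to slide down the scoop when that is tipped past some 27 to 35 degrees (steeper is surer).
- pellet_2: Brass-coloured alloy pellet, a disc 13 mm in diameter and 8.5 mm thick, about 10 g, loose in the scoop. Origin: centre of its underside. It begins to slide down the scoop when that is tipped past some 27 to 35 degrees (steeper is surer).
- timer: Bystander: white bench timer, 66 x 66 x 18 mm, origin under its centre.
- tape_roll: Bystander: roll of green tape, 60 mm in diameter, 19 mm high, origin under its centre.
- marker_black: Bystander: black and grey marker lying down, 135 x 16 x 17 mm, origin under its centre.
- bottle_amber: Bystander: amber bottle with black cap, 50 mm in diameter, 101 mm high, origin under its centre.
- bottle_medium: Bystander: clear bottle with orange cap, 60 mm in diameter, 124 mm high, origin under its centre.
- petri_a: Bystander: covered dish with pink content, 60 mm in diameter, 15 mm high, origin under its centre.
Things that resemble listed ones, but are neither listed nor needed, are in the scene too. Leave any turquoise look-alike of the upper_half alone.

How it is judged:
On the way, in this order (a step that is already met when the one before it is completed fails the run):
1. all three pellets lie in the cavity of the lower half (horizontal distance between each of pellet_0, pellet_1, pellet_2 and cavity_floor below 0.024 m and z of pellet_0 in the frame of cavity_floor between -0.004 and 0.021 m and z of pellet_1 in the frame of cavity_floor between -0.004 and 0.021 m and z of pellet_2 in the frame of cavity_floor between -0.004 and 0.021 m), for 0.2 s.
2. the emptied scoop is set down flat on the worktop and let go (height (world z) of scoop below 0.006 m and angle between scoop's own z axis and vertical below 0.12 rad and contact force between the fingers and scoop below 0.1 N and linear speed of scoop below 0.02 m/s), for 0.2 s.
3. the upper half is on the dowels and pressed shut by the gripper (value of joint ejector above 0.0045 m and z of upper_half in the frame of face_center below 0.0015 m and horizontal distance between upper_half and face_center below 0.003 m and angle between the x axis of upper_half and the x axis of mould, either way round below 0.05 rad and angle between upper_half's own z axis and vertical below 0.04 rad and contact force between the fingers and upper_half above 2 N), for 0.3 s.
At the end, for the whole second after the job is handed in: Upper half on both dowels (3 mm, 0.05 rad; tilt under 0.04 rad), underside within 1.5 mm of the parting face, ejector pins pressed in over 4.5 mm, fingers on it with over 2 N; all three pellets in the cavity; scoop flat on the worktop (lift under 6 mm, tilt under 0.12 rad), still, let go (all of step 1 and all of step 2 and all of step 3); the arm keeps its last pose, push and grip.
It fails at once if a bystander (timer, tape roll, marker, bottle or dish) is moved by more than 30 mm (distance of any of timer, tape_roll, marker_black, bottle_amber, bottle_medium, petri_a from where it was at the start of the episode above 0.03 m).
It also fails if it takes over 69 s, if anything falls off the work surface, if the arm or the gripper's body presses on something with over 40 N, if the wrist force passes 120 N, or if a joint passes its speed limit or range.

## Robot

A 7-joint arm with a two-finger parallel gripper is mounted at the origin on the work surface; the furniture and walls round the work are solid. World frame = base frame: x ahead of the robot, y to its left, z up, the work surface at z = 0. Lengths are in m, angles in rad, forces in N, time in s.
With the tool pointing down it reaches from about 0.425 to 0.875 m from the base axis. Payload 8.4 kg.
Tool frame: the origin (TCP) lies on the centre line of the jaws, within the pads' length; the fingertips stand 22 mm ahead of it and the grasp point (between the pads) lies 3 mm ahead of it; z points along the fingers, y is the line along which they close (so a half turn about z gives the same grasp; the last joint's range is limited). The gripper opens to 85 mm and grips with 20 to 120 N. Pads are 22 mm wide; open, the fingers measure 114 mm over their backs; the gripper's body (76 mm by 85 mm) begins 54 mm behind the grasp point. The pads swing forward as they close: fully open they stand 13 mm farther back than shut.
Start: joints at [1.08, 0.333, 0.04, 1.465, -0.013, 1.343, -0.059], TCP at [0.248, -0.601, 0.218] pointing down, gripper open.
Joint ranges: [-2.58, 2.58], [-0.38, 2.09], [-1.3, 1.39], [0.25, 2.4], [-1.5, 4.64], [0.08, 2.09], [-2.65, 2.65]. Speed limits (rad/s): [2.22, 2.22, 2.79, 2.79, 3.14, 3.14, 3.14].

## Interface

Orientations are given as a unit quaternion [x, y, z, w].
In Python, from cell import robot, capture gives the robot as it stands.
- The arm moves only by the tool servo_tool, never from a script. Its argument "rows" is a list of rows, each an object of numbers: "dx", "dy", "dz": the shift along the tool's x, y, z normalised to -1 to 1, where 1 is 5 cm; "twist": the turn about the tool's z normalised to -1 to 1, where 1 is 0.12 rad. In form: [{"dx": .., "dy": .., "dz": .., "twist": ..}, ...]. A call has exactly 10 rows; each row shifts and turns the commanded pose from where the row before left it, along the tool's axes as they then stand; what a row does not reach is not made up. A row lasts 1/8 s, in which the tool goes at most 62.5 mm and 10.7 degrees, less where a joint would pass 70% of its speed; a pose out of reach is approached as far as the arm can. A call with a number of a shift or a turn outside -1 to 1 is refused whole. A call with a gripper value outside its range is refused whole. "hand" is the opening, from 0 (shut) to 1 (fully open), set as the call begins (left out, the last holds). The fingers move at their own pace and stop on an object; "squeeze" is the grip in N (left out, the last holds). Time passes only in rows, so rows that do not move let the fingers close, or fill a call up. It gives the time, the measured TCP pose, the force, the opening and the grip force at its end, in the units of the state.
- robot.state(): the state, without advancing time (a new reading comes with each control period).
- capture(name): name is "scene" or "top"; returns a dict with "frame" (384x512x3 uint8, blue, green, red), "mtx" (3x3 intrinsics, pixels), "R" (3x3) and "t" (3): a world point X has camera coordinates R X + t. Camera axes: x right, y down, z forward; pixel columns grow to the right and rows downward; lengths in m; the calibration is good to about 2 mm. A picture is of the moment at which its call begins. There is no depth.
- robot.sign_off(): hands the job in; it is judged then, once.
The state is a dict: "time_s": time; "joints": joint angles; "qvel": joint speeds; "joint_torque": joint torques, N m; "ee_pos": TCP position; "tool_rot": TCP orientation; "contact_force": force on the tool from outside, world axes, zero at the start; "moment": the same for the moment, N m; "grip_width": finger opening in m; "finger_force": force on a finger pad.
Only numpy, scipy, OpenCV 4.12 (cv2) and the standard library are available. Lean on these libraries where they do the work, as an engineer would, in place of code of your own. Each camera call takes 0.05 s, during which the arm holds its last target. There are 200 camera calls.

## Working session

There is one attempt and no reset: what is moved stays moved. The work goes in short steps, Python scripts to look and compute and a tool call to move; the robot and the scene stay as the last step left them, time stands still between calls to the robot, and variables do not carry over. Pictures are saved under pics/ and viewed, at most 10 in all, crops included, and the job is handed in when it is done.

Besides the shell and the picture viewer there is one more tool, called after "Call:" as name(argument=value, ...) on one line, values as JSON. servo_tool: Moves the arm, as the interface text tells. Its arguments: {"type":"object","properties":{"rows":{"type":"array","items":{"type":"object","properties":{"dx":{"type":"number","minimum":-1,"maximum":1},"dy":{"type":"number","minimum":-1,"maximum":1},"dz":{"type":"number","minimum":-1,"maximum":1},"twist":{"type":"number","minimum":-1,"maximum":1}}}},"hand":{"type":"number"},"squeeze":{"type":"number"}},"required":["rows"]}

```bash
mkdir -p pics; ls; python3 - <<'E'
from cell import robot, capture
import cv2,pickle
d={}
for n in("scene","top"):
    c=capture(n); d[n]=c; cv2.imwrite(f"pics/{n}0.png",c["frame"]); 
    print(n,c["mtx"].round(1).tolist(),c["R"].round(3).tolist(),c["t"].round(3).tolist())
pickle.dump(d,open("c0.pkl","wb"))
s=robot.state();print({k:s[k] for k in("time_s","ee_pos","tool_rot","grip_width","contact_force")})
E
```

```text
pics
scene [[370.2, 0.0, 257.2], [0.0, 370.2, 193.8], [0.0, 0.0, 1.0]] [[0.86, 0.511, 0.003], [0.414, -0.692, -0.591], [-0.3, 0.509, -0.807]] [-0.424, -0.178, 1.412]
top [[439.4, 0.0, 260.0], [0.0, 439.4, 197.2], [0.0, 0.0, 1.0]] [[-0.028, -0.999, 0.016], [-0.996, 0.027, -0.086], [0.085, -0.019, -0.996]] [-0.022, 0.503, 1.271]
{'time_s': 0.1, 'ee_pos': array([ 0.24803236, -0.60034606,  0.21733278]), 'tool_rot': array([ 9.80867657e-01,  1.94674437e-01, -1.89726702e-04, -6.84058184e-04]), 'grip_width': 0.08541237996045159, 'contact_force': array([ 0.10506486, -0.33506267,  0.50526311])}
```

View pics/scene0.png

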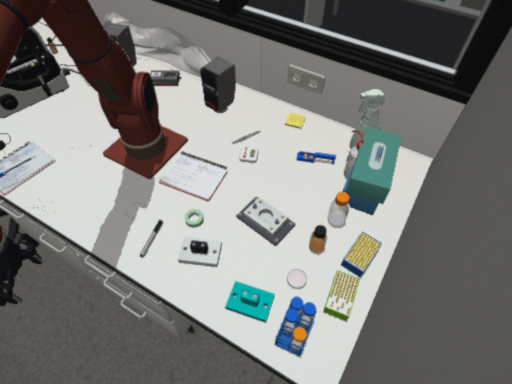

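View pics/top0.png

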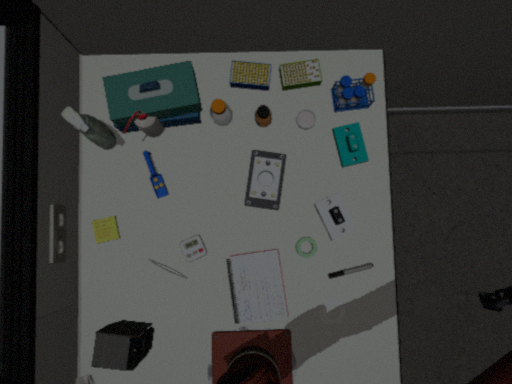

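The scene view shows the mould at (266,219), the scoop at (316,157) and the grey plate with black block at (200,250). A turquoise look-alike is at (250,300). In the top view these are at (266,180), (157,175), (332,217) and (350,145). The grey aluminium plate with the black block fits upper_half. I'll confirm it in one enlarged composite.

```bash
cat > h.py <<'E'
import numpy as np,cv2
def ray(c,uv,z):
    "pixel -> world point on plane z"
    p=np.linalg.inv(c["mtx"])@np.array([uv[0],uv[1],1.]); R,t=c["R"],c["t"]
    o=-R.T@t; d=R.T@p; return o+d*(z-o[2])/d[2]
def proj(c,X):
    p=c["mtx"]@(c["R"]@np.asarray(X)+c["t"]); return p[:2]/p[2]
def crop(c,u,v,w,h,k): return cv2.resize(c["frame"][v:v+h,u:u+w],None,fx=k,fy=k,interpolation=cv2.INTER_CUBIC)
E
python3 - <<'E'
import pickle,numpy as np,cv2
from h import *
d=pickle.load(open("c0.pkl","rb"));T,S=d["top"],d["scene"]
a=np.hstack([crop(T,132,145,50,60,5),crop(T,240,145,52,70,5)[:300],crop(T,308,190,56,60,5)[:, :280]])
b=np.hstack([crop(S,290,142,50,60,5)[:300],crop(S,232,190,66,60,5)[:300,:260],crop(S,172,226,56,60,5)])
for i in (a,b): print(i.shape)
w=min(a.shape[1],b.shape[1],800)
im=np.vstack([a[:300,:w],b[:300,:w]]); im=cv2.convertScaleAbs(im,alpha=1.3,beta=15)
cv2.imwrite("pics/cr1.png",im)
# blue scoop, mould, black block, masks
hsv=cv2.cvtColor(T["frame"],cv2.COLOR_BGR2HSV)
m=cv2.inRange(hsv,(105,120,40),(130,255,255)); m[:145]=0;m[205:]=0;m[:,:135]=0;m[:,185:]=0
p=np.argwhere(m)[:,::-1].astype(np.float32); print("scoop",len(p),cv2.minAreaRect(p))
E
```

```text
(300, 790, 3)
(300, 790, 3)
scoop 318 ((154.1788330078125, 173.1167755126953), (48.52751541137695, 11.362957000732422), 70.01689910888672)
```

View pics/cr1.png

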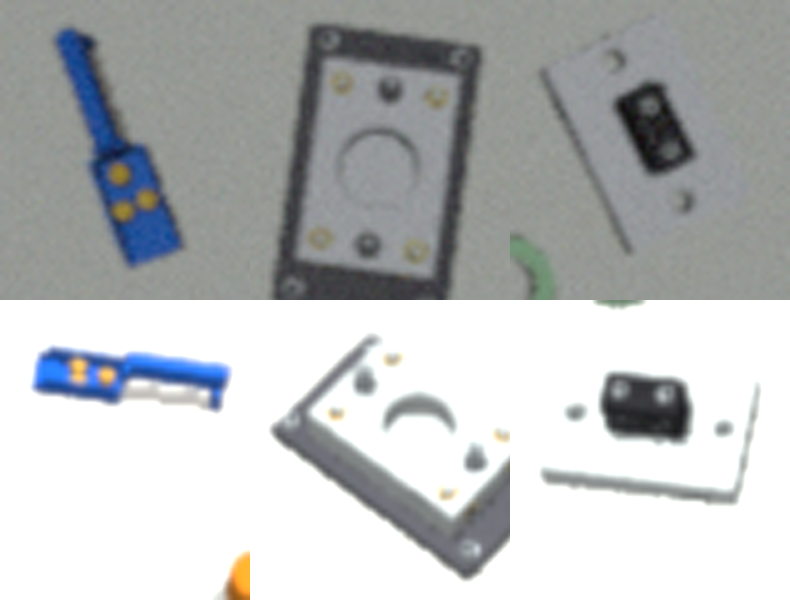

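The crops show the scoop with its mouth toward the robot: handle end near top px (146,152), mouth near (163,197), with three pellets in the trough. The mould's dowels are near (268,163) and (264,194), with the cavity near (265,179). The grey plate with the black block has holes near (329,202) and (343,230); it matches the description, so it's the upper half. The turquoise one is left alone.

```bash
python3 - <<'E'
import pickle,numpy as np,cv2
from h import *
d=pickle.load(open("c0.pkl","rb"));T,S=d["top"],d["scene"]
f=lambda p:p[:2].round(4)
def ctr(c,box,fn,minA=20):
    u,v,w,h=box; s=c["frame"][v:v+h,u:u+w]; m=fn(s)
    n,l,st,ce=cv2.connectedComponentsWithStats(m); i=1+np.argmax(st[1:,4])
    return np.argwhere(l==i)[:,::-1].astype(np.float32)+[u,v]
# scoop: trough & handle
blue=lambda s:cv2.inRange(cv2.cvtColor(s,cv2.COLOR_BGR2HSV),(105,110,30),(130,255,255))
for a,z in (((146,152),30),((163,196.6),8)): print("scoop",f(ray(T,a,z/1000)))
hd=ctr(T,(140,145,50,30),blue); hd=hd[(hd[:,1]<171)]
vx,vy,x0,y0=cv2.fitLine(hd.astype(np.float32),cv2.DIST_L2,0,.01,.01).ravel()
A,B=ray(T,(x0+15*vx,y0+15*vy),.036),ray(T,(x0-15*vx,y0-15*vy),.036)
print("handle mid",f(ray(T,(x0,y0),.036)),"dir deg",np.degrees(np.arctan2(*(A-B)[1::-1])))
yel=lambda s:cv2.inRange(cv2.cvtColor(s,cv2.COLOR_BGR2HSV),(12,90,60),(35,255,255))
# mould base
dark=lambda s:((s.max(2)<95)&(s.max(2)-s.min(2)<25)).astype(np.uint8)
m=ctr(T,(238,140,56,80),dark); hull=cv2.convexHull(m.astype(np.float32))
W=np.array([ray(T,q,.012)[:2] for q in hull[:,0]],np.float32); print("base rect",cv2.minAreaRect(W*1000))
for n,q,z in(("dowN",(268,162.5),.062),("dowS",(263.6,193.2),.062),("cav",(265.4,178.6),.04)): print(n,f(ray(T,q,z)))
# upper half
for q in((329.2,202),(342.6,230)): print("hole",f(ray(T,q,.02)))
blk=lambda s:(s.max(2)<70).astype(np.uint8)
m=ctr(T,(326,200,25,30),blk); r=cv2.minAreaRect(m.astype(np.float32)); print("blk",r,f(ray(T,r[0],.05)))
# scene checks
for n,q,z in(("cavS",(232+(420-250)/5,190+118/5),.04),("holeL",(172+(575-510)/5,226+112/5),.02),("holeR",(172+(723-510)/5,226+128/5),.02)): print(n,f(ray(S,q,z)))
for n,q,z in(("sc handle end",(290+226/5,142+75/5),.036),("sc trough corner",(290+37/5,142+85/5),0.0),("mouth top near",(290+40/5,142+55/5),.016)): print(n,f(ray(S,q,z)))
E
```

```text
scoop [0.6438 0.2949]
scoop [0.513  0.2509]
handle mid [0.6172 0.2864] dir deg -160.42518886057275
base rect ((556.1660766601562, -52.6534423828125), (108.51254272460938, 174.3251190185547), 80.45519256591797)
dowN [ 0.5982 -0.0613]
dowS [ 0.51   -0.0461]
cav [ 0.5547 -0.0532]
hole [ 0.4827 -0.24  ]
hole [ 0.3993 -0.276 ]
blk ((336.4000244140625, 215.30001831054688), (17.8885440826416, 10.28591251373291), 63.43495178222656) [ 0.4417 -0.2539]
cavS [ 0.5564 -0.0509]
holeL [ 0.4005 -0.277 ]
holeR [ 0.4846 -0.2395]
sc handle end [0.648  0.2908]
sc trough corner [0.5234 0.2424]
mouth top near [0.5171 0.2566]
```

Call:
servo_tool(rows=[{"dx": 0.67,"dy": -0.68,"twist": 0.44},{"dx": 0.67,"dy": -0.68},{"dx": 0.67,"dy": -0.68},{"dx": 0.67,"dy": -0.68},{"dx": 0.67,"dy": -0.68},{"dx": 0.67,"dy": -0.68},{"dx": 0.67,"dy": -0.68},{"dx": 0.67,"dy": -0.68},{"dx": 0.67,"dy": -0.68},{"dx": 0.67,"dy": -0.68}], hand=0.6, squeeze=20)

```text
$.rows[0]: bad value
```

```bash
cat > go.py <<'E'
import sys,numpy as np
from cell import robot
from scipy.spatial.transform import Rotation as Ro
s=robot.state(); R=Ro.from_quat(s["tool_rot"]).as_matrix(); p=s["ee_pos"]
psi=np.degrees(np.arctan2(R[1,0],R[0,0]))
print("t",round(s["time_s"],2),"p",p.round(4),"psi",psi.round(1),"tilt",np.degrees(np.arccos(-R[2,2])).round(2),"w",round(s["grip_width"],4),"F",np.round(s["contact_force"],1),"ff",np.round(s["finger_force"],1),"q",np.round(s["joints"],2))
if len(sys.argv)>4:
    g=np.array(sys.argv[1:4],float); y=float(sys.argv[4])
    print("shift units (before twist)",((R.T@(g-p))/.05).round(2),"twist units",(-np.radians((y-psi+90)%180-90)/.12).round(2))
    a=np.radians(y); X=np.array([[np.cos(a),np.sin(a),0],[np.sin(a),-np.cos(a),0],[0,0,-1]])
    print("shift units (after twist)",(X.T@(g-p)/.05).round(2))
E
python3 go.py .61 .282 .03 19.5
```

```text
t 0.1 p [ 0.248  -0.6003  0.2173] psi 22.5 tilt 0.08 w 0.0854 F [ 0.1 -0.3  0.5] ff 0.0 q [ 1.08  0.33  0.04  1.47 -0.01  1.34 -0.06]
shift units (before twist) [ 13.43 -13.54   3.76] twist units 0.43
shift units (after twist) [ 12.71 -14.22   3.75]
```

Call:
servo_tool(rows=[{"dx": 0.66,"dy": -0.68,"dz": 0,"twist": 0.44},{"dx": 0.64,"dy": -0.71,"dz": 0,"twist": 0},{"dx": 0.64,"dy": -0.71,"dz": 0,"twist": 0},{"dx": 0.64,"dy": -0.71,"dz": 0,"twist": 0},{"dx": 0.64,"dy": -0.71,"dz": 0,"twist": 0},{"dx": 0.64,"dy": -0.71,"dz": 0,"twist": 0},{"dx": 0.64,"dy": -0.71,"dz": 0,"twist": 0},{"dx": 0.64,"dy": -0.71,"dz": 0,"twist": 0},{"dx": 0.64,"dy": -0.71,"dz": 0,"twist": 0},{"dx": 0.64,"dy": -0.71,"dz": 0,"twist": 0}], hand=0.6, squeeze=20)

```text
time_s: 1.35
ee_pos: [0.4313, -0.1581, 0.218]
tool_rot: [0.986, 0.169, -0.0, 0.0]
contact_force: [0.9, -0.2, 0.6]
grip_width: 0.0518
finger_force: 0.0
```

```bash
python3 go.py .61 .282 .1 19.5
```

```text
t 1.35 p [ 0.4313 -0.1581  0.218 ] psi 19.4 tilt 0.01 w 0.0518 F [ 0.9 -0.2  0.6] ff 0.0 q [ 0.62 -0.04 -0.35  1.89 -0.01  1.29 -0.96]
shift units (before twist) [ 6.3  -7.11  2.36] twist units -0.01
shift units (after twist) [ 6.31 -7.1   2.36]
```

Call:
servo_tool(rows=[{"dx": 0.7,"dy": -0.79,"dz": 0,"twist": 0},{"dx": 0.7,"dy": -0.79,"dz": 0,"twist": 0},{"dx": 0.7,"dy": -0.79,"dz": 0,"twist": 0},{"dx": 0.7,"dy": -0.79,"dz": 0,"twist": 0},{"dx": 0.7,"dy": -0.79,"dz": 0.2,"twist": 0},{"dx": 0.7,"dy": -0.79,"dz": 0.36,"twist": 0},{"dx": 0.7,"dy": -0.79,"dz": 0.5,"twist": 0},{"dx": 0.7,"dy": -0.79,"dz": 0.5,"twist": 0},{"dx": 0.7,"dy": -0.78,"dz": 0.5,"twist": 0},{"dx": 0,"dy": 0,"dz": 0.3,"twist": 0}])

```text
time_s: 2.6
ee_pos: [0.6084, 0.2847, 0.0974]
tool_rot: [0.985, 0.171, -0.002, -0.001]
contact_force: [0.6, -1.9, -0.2]
grip_width: 0.0512
finger_force: 0.0
```

```bash
python3 go.py .61 .282 .03 19.5; python3 - <<'E'
from cell import capture
from h import *
T,S=capture("top"),capture("scene")
u,v=proj(T,[.6,.28,.03]).astype(int);a,b=proj(S,[.6,.28,.03]).astype(int)
cv2.imwrite("pics/cr2.png",np.hstack([crop(T,u-40,v-40,80,80,5),crop(S,a-40,b-40,80,80,5)]))
for p in([.61,.282,.036],): print((proj(T,p)-[u-40,v-40])*5,(proj(S,p)-[a-40,b-40])*5)
E
```

```text
t 2.6 p [0.6084 0.2847 0.0974] psi 19.7 tilt 0.24 w 0.0512 F [ 0.6 -1.9 -0.2] ff 0.0 q [-0.04  0.54 -0.63  1.52  0.33  1.2  -1.96]
shift units (before twist) [0.01 0.07 1.35] twist units 0.03
shift units (after twist) [0.01 0.06 1.35]
[195.08638054 184.74435884] [217.73251614 202.69973263]
```

View pics/cr2.png

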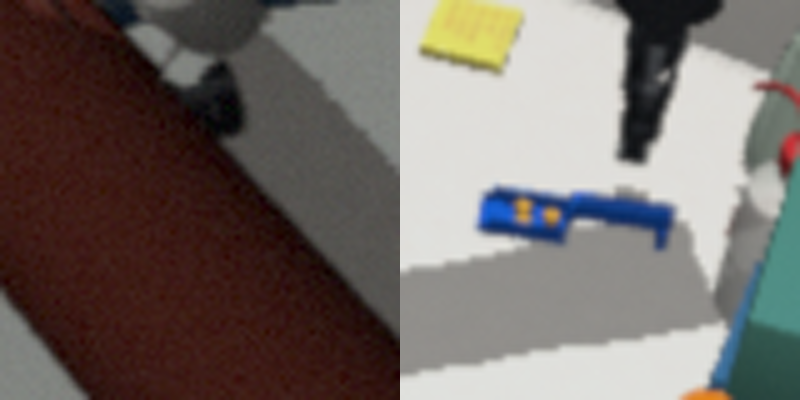

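The scene crop shows the scoop undisturbed. The planned grasp point at crop (617,203) lies mid-handle, and the gripper is right above it.

Call:
servo_tool(rows=[{"dx": 0,"dy": 0.06,"dz": 0.3,"twist": 0},{"dx": 0,"dy": 0,"dz": 0.4,"twist": 0},{"dx": 0,"dy": 0,"dz": 0.35,"twist": 0},{"dx": 0,"dy": 0,"dz": 0.2,"twist": 0},{"dx": 0,"dy": 0,"dz": 0.1,"twist": 0},{"dx": 0,"dy": 0,"dz": 0,"twist": 0},{"dx": 0,"dy": 0,"dz": 0,"twist": 0},{"dx": 0,"dy": 0,"dz": 0,"twist": 0},{"dx": 0,"dy": 0,"dz": 0,"twist": 0},{"dx": 0,"dy": 0,"dz": 0,"twist": 0}])

```text
time_s: 3.95
ee_pos: [0.6112, 0.2771, 0.0328]
tool_rot: [0.986, 0.169, 0.0, -0.0]
contact_force: [-0.1, 0.7, -0.7]
grip_width: 0.0513
finger_force: 0.0
```

Call:
servo_tool(rows=[{"dx": 0,"dy": 0,"dz": 0,"twist": 0},{"dx": 0,"dy": 0,"dz": 0,"twist": 0},{"dx": 0,"dy": 0,"dz": 0,"twist": 0},{"dx": 0,"dy": 0,"dz": 0,"twist": 0},{"dx": 0,"dy": 0,"dz": 0,"twist": 0},{"dx": 0,"dy": 0,"dz": 0,"twist": 0},{"dx": 0,"dy": 0,"dz": 0,"twist": 0},{"dx": 0,"dy": 0,"dz": 0,"twist": 0},{"dx": 0,"dy": 0,"dz": -0.3,"twist": 0},{"dx": 0,"dy": 0,"dz": -0.5,"twist": 0}], hand=0, squeeze=20)

```text
time_s: 5.2
ee_pos: [0.6107, 0.277, 0.0733]
tool_rot: [0.986, 0.169, -0.001, 0.0]
contact_force: [0.3, -0.1, 1.0]
grip_width: 0.0002
finger_force: 0.0
```

```bash
python3 go.py .61 .282 .2 19.5; cat > look.py <<'E'
import sys
from cell import capture
from h import *
x,y,z=map(float,sys.argv[2:5]);o=[]
for n in("top","scene"):
    c=capture(n);u,v=proj(c,[x,y,z]).astype(int);u=max(u,40);v=max(v,40);o.append(crop(c,u-40,v-40,80,80,5));print(n,u-40,v-40)
cv2.imwrite(sys.argv[1],np.hstack(o))
E
python3 look.py pics/cr3.png .6 .28 .06
```

```text
t 5.2 p [0.6107 0.277  0.0733] psi 19.4 tilt 0.06 w 0.0002 F [ 0.3 -0.1  1. ] ff 0.0 q [-0.04  0.56 -0.62  1.54  0.35  1.15 -1.96]
shift units (before twist) [ 0.02 -0.1  -2.53] twist units -0.01
shift units (after twist) [ 0.02 -0.1  -2.53]
top 108 125
scene 282 109
```

View pics/cr3.png

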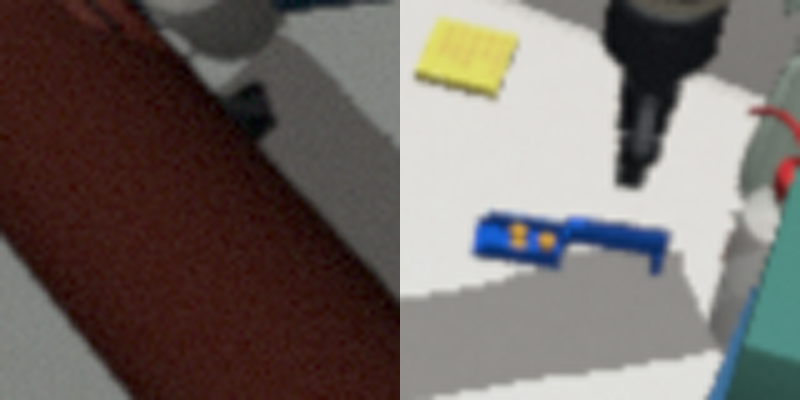

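The crop shows the scoop unmoved and the gripper shut above it. I started the lift before the slow fingers had closed. I'll repeat with a longer wait.

Call:
servo_tool(rows=[{"dx": 0,"dy": -0.08,"dz": 0,"twist": 0},{"dx": 0,"dy": 0,"dz": 0,"twist": 0},{"dx": 0,"dy": 0,"dz": 0,"twist": 0},{"dx": 0,"dy": 0,"dz": 0,"twist": 0},{"dx": 0,"dy": 0,"dz": 0,"twist": 0},{"dx": 0,"dy": 0,"dz": 0,"twist": 0},{"dx": 0,"dy": 0,"dz": 0.1,"twist": 0},{"dx": 0,"dy": 0,"dz": 0.3,"twist": 0},{"dx": 0,"dy": 0,"dz": 0.3,"twist": 0},{"dx": 0,"dy": 0,"dz": 0.17,"twist": 0}], hand=0.5)

```text
time_s: 6.55
ee_pos: [0.609, 0.2804, 0.0272]
tool_rot: [0.986, 0.169, -0.001, 0.0]
contact_force: [-0.4, -0.1, 0.0]
grip_width: 0.0428
finger_force: 0.0
```

Call:
servo_tool(rows=[{"dx": 0,"dy": 0,"dz": 0,"twist": 0},{"dx": 0,"dy": 0,"dz": 0,"twist": 0},{"dx": 0,"dy": 0,"dz": 0,"twist": 0},{"dx": 0,"dy": 0,"dz": 0,"twist": 0},{"dx": 0,"dy": 0,"dz": 0,"twist": 0},{"dx": 0,"dy": 0,"dz": 0,"twist": 0},{"dx": 0,"dy": 0,"dz": 0,"twist": 0},{"dx": 0,"dy": 0,"dz": 0,"twist": 0},{"dx": 0,"dy": 0,"dz": 0,"twist": 0},{"dx": 0,"dy": 0,"dz": 0,"twist": 0}], hand=0)

```text
time_s: 7.8
ee_pos: [0.6098, 0.2809, 0.0291]
tool_rot: [0.986, 0.169, 0.0, -0.0]
contact_force: [-0.1, -0.3, -1.0]
grip_width: 0.0001
finger_force: 0.0
```

```bash
python3 - <<'E'
from cell import capture
from h import *
c=capture("scene");u,v=proj(c,[.6,.28,.03]).astype(int);o=np.array([u-30,v-35])
im=crop(c,o[0],o[1],80,60,10)
for x,col in(([.61,.281,.007],(0,0,255)),([.61,.281,.036],(0,255,0)),([.61,.281,0],(255,0,255))):
    q=((proj(c,x)-o)*10+5).astype(int);cv2.circle(im,tuple(int(k) for k in q),4,col,-1)
cv2.imwrite("pics/cr4.png",im);print(o)
E
```

```text
[291 119]
```

View pics/cr4.png

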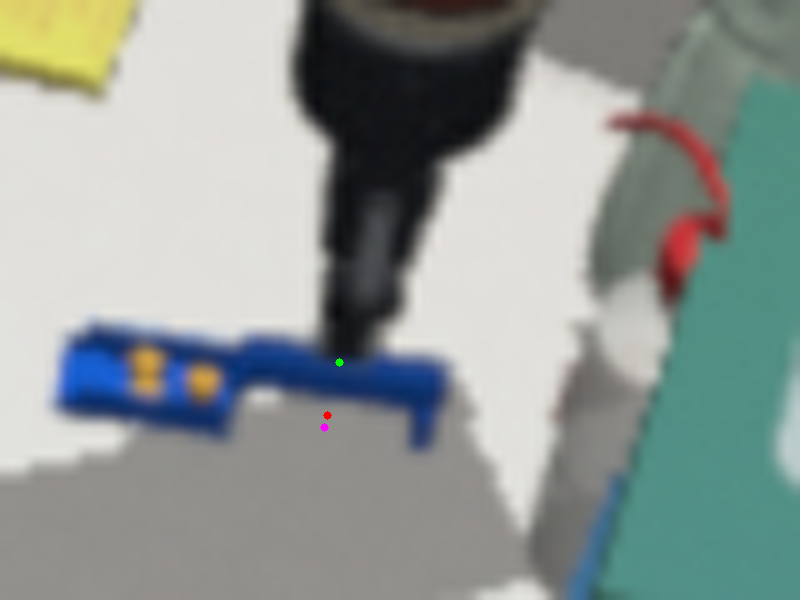

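```bash
python3 - <<'E'
import pickle
from h import *
d=pickle.load(open("c0.pkl","rb"));S=d["scene"];T=d["top"]
for z in(.03,.051,.073,.09): print(z,(proj(S,[.6107,.277,z])-[282,109])*5+[400,0])
for q,z in(((332.7,163),0),((291+44.5-.5,119+37-.5),.036),((291+23-.5,119+43-.5),0),((291+6-.5,119+41-.5),0),((291+9,119+32.5-.5),.018)): print(q,ray(S,q,z).round(4))
E
```

```text
0.03 [609.50095625 238.04077047]
0.051 [613.83464479 218.38364788]
0.073 [618.49480228 197.24569895]
0.09 [622.18314652 180.51578535]
(332.7, 163) [0.6444 0.2918 0.    ]
(335.0, 155.5) [0.6445 0.2972 0.036 ]
(313.5, 161.5) [0.5803 0.262  0.    ]
(296.5, 159.5) [0.5217 0.2384 0.    ]
(300, 151.0) [0.5196 0.2676 0.018 ]
```

```bash
python3 - <<'E'
import pickle
from h import *
d=pickle.load(open("c0.pkl","rb"));S=d["scene"];T=d["top"]
for z in(.03,.051,.07,.085): print(z,"scene",ray(S,(282+228/5,109+185/5),z)[:2].round(4),"top",ray(T,(108+262/5,125+135/5),z)[:2].round(4),"exp top crop",(proj(T,[.6107,.277,z])-[108,125])*5)
# the still frame: closed at p=(.6098,.2809,.0291); pads
E
```

```text
0.03 scene [0.6004 0.3323] top [0.6428 0.2528] exp top crop [221.02775419 190.01981343]
0.051 scene [0.6058 0.3123] top [0.6386 0.2484] exp top crop [212.71593674 184.07051174]
0.07 scene [0.6108 0.2942] top [0.6349 0.2445] exp top crop [204.95567967 178.51599724]
0.085 scene [0.6147 0.2799] top [0.632  0.2414] exp top crop [198.66092526 174.01043714]
```

Call:
servo_tool(rows=[{"dx": 0,"dy": 0,"dz": -0.6,"twist": 0},{"dx": 0,"dy": 0,"dz": -0.6,"twist": 0},{"dx": -0.41,"dy": 0.7,"dz": 0,"twist": 0},{"dx": -0.41,"dy": 0.7,"dz": 0,"twist": 0},{"dx": -0.41,"dy": 0.7,"dz": 0,"twist": 0},{"dx": -0.41,"dy": 0.7,"dz": 0,"twist": 0},{"dx": 0,"dy": 0,"dz": 0.5,"twist": 0},{"dx": 0,"dy": 0,"dz": 0.5,"twist": 0},{"dx": 0,"dy": 0,"dz": 0.2,"twist": 0},{"dx": 0,"dy": 0,"dz": 0,"twist": 0}])

```text
time_s: 9.1
ee_pos: [0.5787, 0.1217, 0.0289]
tool_rot: [0.986, 0.169, -0.0, -0.0]
contact_force: [-0.0, -0.6, -0.7]
grip_width: -0.0002
finger_force: 0.0
```

```bash
python3 go.py; python3 - <<'E'
from cell import capture,robot
from h import *
p=robot.state()["ee_pos"];o=[]
for n in("top","scene"):
    c=capture(n);u,v=proj(c,p).astype(int);im=crop(c,u-30,v-35,60,60,6)
    for z in(p[2]-.022,0.0):
        q=((proj(c,[p[0],p[1],z])-[u-30,v-35])*6+3);cv2.circle(im,tuple(int(k) for k in q),3,(0,0,255),-1)
    print(n,u-30,v-35);o.append(im)
cv2.imwrite("pics/cr5.png",np.hstack(o))
E
```

```text
t 9.1 p [0.5787 0.1217 0.0289] psi 19.4 tilt 0.06 w -0.0002 F [-0.  -0.6 -0.7] ff 0.0 q [ 0.21  0.46 -0.61  1.78  0.31  1.   -1.75]
top 175 137
scene 266 147
```

View pics/cr5.png

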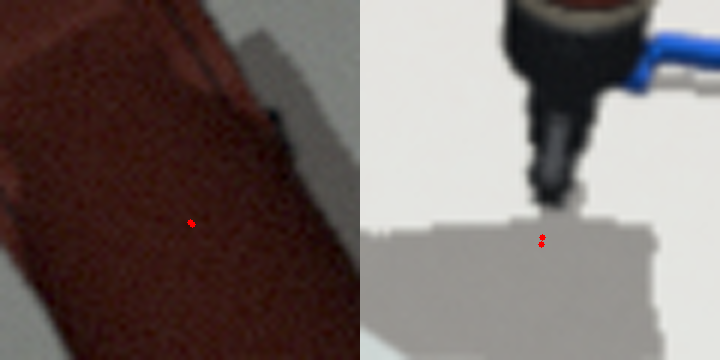

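The crop shows the fingertip near (548,205), while the modelled tip projects to (542,238). The real tip may be ~30 mm higher or set back, so I'll test it by touching the bare worktop.

Call:
servo_tool(rows=[{"dx": 0,"dy": 0,"dz": 0.06,"twist": 0},{"dx": 0,"dy": 0,"dz": 0.06,"twist": 0},{"dx": 0,"dy": 0,"dz": 0.06,"twist": 0},{"dx": 0,"dy": 0,"dz": 0,"twist": 0},{"dx": 0,"dy": 0,"dz": 0,"twist": 0},{"dx": 0,"dy": 0,"dz": 0,"twist": 0},{"dx": 0,"dy": 0,"dz": 0,"twist": 0},{"dx": 0,"dy": 0,"dz": 0,"twist": 0},{"dx": 0,"dy": 0,"dz": 0,"twist": 0},{"dx": 0,"dy": 0,"dz": 0,"twist": 0}])

```text
time_s: 10.45
ee_pos: [0.579, 0.1215, 0.0202]
tool_rot: [0.986, 0.169, 0.0, -0.0]
contact_force: [-0.4, -0.2, -0.1]
grip_width: 0.0004
finger_force: 0.0
```

Call:
servo_tool(rows=[{"dx": 0,"dy": 0,"dz": 0.08,"twist": 0},{"dx": 0,"dy": 0,"dz": 0.08,"twist": 0},{"dx": 0,"dy": 0,"dz": 0.08,"twist": 0},{"dx": 0,"dy": 0,"dz": 0.08,"twist": 0},{"dx": 0,"dy": 0,"dz": 0,"twist": 0},{"dx": 0,"dy": 0,"dz": 0,"twist": 0},{"dx": 0,"dy": 0,"dz": 0,"twist": 0},{"dx": 0,"dy": 0,"dz": 0,"twist": 0},{"dx": 0,"dy": 0,"dz": 0,"twist": 0},{"dx": 0,"dy": 0,"dz": 0,"twist": 0}])

```text
time_s: 11.7
ee_pos: [0.579, 0.1216, 0.0042]
tool_rot: [0.986, 0.169, 0.0, -0.0]
contact_force: [-0.4, 0.7, 0.0]
grip_width: -0.0002
finger_force: 0.0
```

```bash
python3 - <<'E'
from cell import capture,robot
from h import *
p=robot.state()["ee_pos"];print(p)
c=capture("scene");u,v=236,130;g=c["frame"]
# lowest very dark pixel of gripper near column
m=(g.max(2)<70);ys,xs=np.nonzero(m[150:200,285:315]);i=np.argsort(ys)[-6:];print([(int(xs[k]+285),int(ys[k]+150)) for k in i], proj(c,[p[0],p[1],0]),proj(c,[p[0],p[1],.03]))
for n in("top",):
  t=capture(n)
E
```

```text
[0.57903223 0.1216019  0.00419156]
[(297, 184), (298, 184), (295, 185), (296, 185), (297, 185), (298, 185)] [295.84940008 187.26069959] [296.6068309  181.99370229]
```

Call:
servo_tool(rows=[{"dx": 0,"dy": 0,"dz": 0.06,"twist": 0},{"dx": 0,"dy": 0,"dz": 0.06,"twist": 0},{"dx": 0,"dy": 0,"dz": 0.04,"twist": 0},{"dx": 0,"dy": 0,"dz": 0.04,"twist": 0},{"dx": 0,"dy": 0,"dz": 0.04,"twist": 0},{"dx": 0,"dy": 0,"dz": 0,"twist": 0},{"dx": 0,"dy": 0,"dz": 0,"twist": 0},{"dx": 0,"dy": 0,"dz": 0,"twist": 0},{"dx": 0,"dy": 0,"dz": 0,"twist": 0},{"dx": 0,"dy": 0,"dz": 0,"twist": 0}])

```text
time_s: 13.05
ee_pos: [0.579, 0.1216, -0.0078]
tool_rot: [0.986, 0.169, 0.0, -0.0]
contact_force: [-0.4, -0.3, -0.2]
grip_width: -0.0003
finger_force: 0.0
```

Call:
servo_tool(rows=[{"dx": 0,"dy": 0,"dz": 0.04,"twist": 0},{"dx": 0,"dy": 0,"dz": 0.04,"twist": 0},{"dx": 0,"dy": 0,"dz": 0.04,"twist": 0},{"dx": 0,"dy": 0,"dz": 0.04,"twist": 0},{"dx": 0,"dy": 0,"dz": 0,"twist": 0},{"dx": 0,"dy": 0,"dz": 0,"twist": 0},{"dx": 0,"dy": 0,"dz": 0,"twist": 0},{"dx": 0,"dy": 0,"dz": 0,"twist": 0},{"dx": 0,"dy": 0,"dz": 0,"twist": 0},{"dx": 0,"dy": 0,"dz": 0,"twist": 0}])

```text
time_s: 14.3
ee_pos: [0.579, 0.1215, -0.0132]
tool_rot: [0.986, 0.169, -0.0, 0.001]
contact_force: [-14.3, -4.0, 32.6]
grip_width: -0.0002
finger_force: 16.5
```

```bash
python3 - <<'E'
from cell import capture,robot
from h import *
s=robot.state();p=s["ee_pos"];print(p,s["contact_force"])
c=capture("scene");g=c["frame"]
m=(g.max(2)<70);ys,xs=np.nonzero(m[150:200,285:315]);i=np.argsort(ys)[-6:];print([(int(xs[k]+285),int(ys[k]+150)) for k in i], proj(c,[p[0],p[1],0]))
E
```

```text
[ 0.57901948  0.12153996 -0.01316832] [-14.27907686  -3.98449765  32.57581726]
[(295, 187), (296, 187), (297, 187), (295, 188), (296, 188), (297, 188)] [295.83809175 187.27127026]
```

Contact is at reported z ≈ -0.0125 with the tip 22 mm ahead of the TCP, so reported z reads about 34 mm low; x and y match. With this correction I'll go back to the handle.

Call:
servo_tool(rows=[{"dx": 0,"dy": 0,"dz": -0.8,"twist": 0},{"dx": 0,"dy": 0,"dz": -0.8,"twist": 0},{"dx": 0.41,"dy": -0.7,"dz": 0,"twist": 0},{"dx": 0.41,"dy": -0.7,"dz": 0,"twist": 0},{"dx": 0.41,"dy": -0.7,"dz": 0,"twist": 0},{"dx": 0.41,"dy": -0.7,"dz": 0,"twist": 0},{"dx": 0,"dy": 0,"dz": 0.2,"twist": 0},{"dx": 0,"dy": 0,"dz": 0.35,"twist": 0},{"dx": 0,"dy": 0,"dz": 0.42,"twist": 0},{"dx": 0,"dy": 0,"dz": 0.4,"twist": 0}], hand=0.5)

```text
time_s: 15.6
ee_pos: [0.6096, 0.2793, -0.0064]
tool_rot: [0.986, 0.168, -0.001, 0.0]
contact_force: [-0.8, 0.4, -0.0]
grip_width: 0.0427
finger_force: 0.0
```

Call:
servo_tool(rows=[{"dx": 0,"dy": 0,"dz": 0,"twist": 0},{"dx": 0,"dy": 0,"dz": 0,"twist": 0},{"dx": 0,"dy": 0,"dz": 0,"twist": 0},{"dx": 0,"dy": 0,"dz": 0,"twist": 0},{"dx": 0,"dy": 0,"dz": 0,"twist": 0},{"dx": 0,"dy": 0,"dz": 0,"twist": 0},{"dx": 0,"dy": 0,"dz": 0,"twist": 0},{"dx": 0,"dy": 0,"dz": 0,"twist": 0},{"dx": 0,"dy": 0,"dz": 0,"twist": 0},{"dx": 0,"dy": 0,"dz": 0,"twist": 0}], hand=0, squeeze=20)

```text
time_s: 16.85
ee_pos: [0.6098, 0.2809, -0.0044]
tool_rot: [0.986, 0.169, -0.0, -0.0]
contact_force: [1.0, -0.3, -1.1]
grip_width: 0.0137
finger_force: 24.6
```

```bash
python3 go.py
```

```text
t 16.85 p [ 0.6098  0.2809 -0.0044] psi 19.4 tilt 0.0 w 0.0137 F [ 1.  -0.3 -1.1] ff 24.6 q [-0.06  0.64 -0.59  1.59  0.4   1.03 -2.01]
```

Call:
servo_tool(rows=[{"dx": 0,"dy": 0,"dz": -0.3,"twist": 0},{"dx": 0,"dy": 0,"dz": -0.4,"twist": -0.98},{"dx": 0,"dy": 0,"dz": -0.4,"twist": -0.98},{"dx": 0,"dy": 0,"dz": -0.2,"twist": -0.98},{"dx": 0,"dy": 0,"dz": 0,"twist": -0.98},{"dx": 0,"dy": 0,"dz": 0,"twist": -0.98},{"dx": 0,"dy": 0,"dz": 0,"twist": -0.98},{"dx": 0,"dy": 0,"dz": 0,"twist": -0.98},{"dx": 0,"dy": 0,"dz": 0,"twist": -0.98},{"dx": 0,"dy": 0,"dz": 0,"twist": -0.98}])

```text
time_s: 18.1
ee_pos: [0.6101, 0.2809, 0.0619]
tool_rot: [0.764, 0.645, 0.0, 0.0]
contact_force: [-0.2, 0.3, -0.8]
grip_width: 0.0138
finger_force: 24.6
```

```bash
python3 go.py .5805 .0954 .0175 80.4; python3 look.py pics/cr6.png .6 .23 .1
```

```text
t 18.1 p [0.6101 0.2809 0.0619] psi 80.3 tilt 0.06 w 0.0138 F [-0.2  0.3 -0.8] ff 24.6 q [ 0.09  0.64 -0.83  1.54  0.5   1.18 -1.01]
shift units (before twist) [-3.76  0.04  0.89] twist units -0.02
shift units (after twist) [-3.76  0.03  0.89]
top 123 122
scene 278 110
```

View pics/cr6.png

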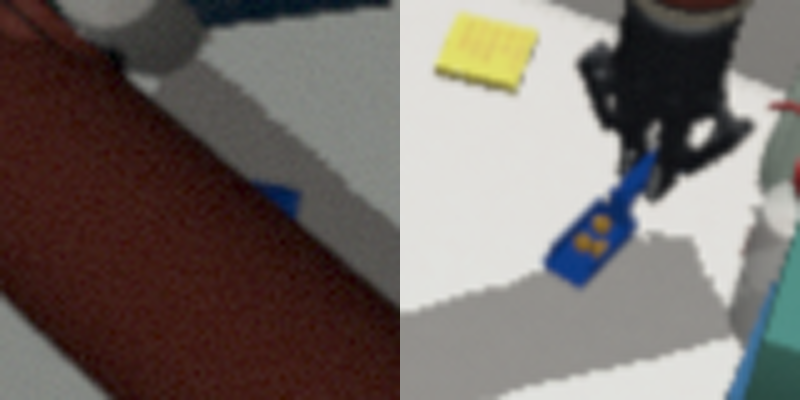

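The view shows the scoop held level with its pellets. Heading is toward the mould.

Call:
servo_tool(rows=[{"dx": -0.6,"dy": 0,"dz": 0,"twist": 0},{"dx": -0.75,"dy": 0,"dz": 0,"twist": 0},{"dx": -0.75,"dy": 0,"dz": 0.15,"twist": 0},{"dx": -0.75,"dy": 0,"dz": 0.25,"twist": 0},{"dx": -0.6,"dy": 0,"dz": 0.25,"twist": 0},{"dx": -0.3,"dy": 0.03,"dz": 0.24,"twist": 0},{"dx": -0.05,"dy": 0,"dz": 0,"twist": 0},{"dx": -0.05,"dy": 0,"dz": 0,"twist": 0},{"dx": 0,"dy": 0,"dz": 0,"twist": 0},{"dx": 0,"dy": 0,"dz": 0,"twist": 0}])

```text
time_s: 19.45
ee_pos: [0.5782, 0.092, 0.0165]
tool_rot: [0.765, 0.644, 0.0, -0.0]
contact_force: [0.0, 0.4, -0.4]
grip_width: 0.0134
finger_force: 24.6
```

```bash
cat > tilt.py <<'E'
# tilt of scoop: ray through the mouth's lower front corners, met with the planes of the side walls' outsides
import sys,numpy as np,cv2
from cell import capture,robot
from h import *
from scipy.spatial.transform import Rotation as Ro
s=robot.state();R=Ro.from_quat(s["tool_rot"]).as_matrix();h=-R[:,0]*[1,1,0];h/=np.linalg.norm(h);w=np.array([-h[1],h[0],0])
G=s["ee_pos"]+[0,0,.0345-.003]
c=capture("scene");m=cv2.inRange(cv2.cvtColor(c["frame"],cv2.COLOR_BGR2HSV),(105,110,30),(130,255,255))
u,v=proj(c,G+.06*h).astype(int);k=np.zeros_like(m);cv2.circle(k,(int(u),int(v)),38,255,-1);m&=k
n,l,st,ce=cv2.connectedComponentsWithStats(m);P=np.argwhere(l==1+np.argmax(st[1:,4]))[:,::-1]
g=proj(c,G);A=np.c_[proj(c,G+.01*h)-g,proj(c,G+.01*w)-g];ab=np.linalg.solve(A,(P-g).T).T
o=-c["R"].T@c["t"];vec=[]
for sg in(1,-1):
    q=P[np.argmax(ab[:,0]+sg*ab[:,1])];d=c["R"].T@np.linalg.inv(c["mtx"])@[q[0],q[1],1.]
    X=o+d*((G+sg*.0165*w-o)@w)/(d@w);r=X-G
    print("corner",q,"fwd %.1f down %.1f mm"%(r@h*1e3,-r[2]*1e3),"len",(1e3*np.hypot(r@h,r[2])).round(1),"tilt",(np.degrees(np.arctan2(-r[2],r@h))-14.8).round(1))
y=cv2.inRange(cv2.cvtColor(c["frame"],cv2.COLOR_BGR2HSV),(12,90,60),(32,255,255))&k;print("yellow px",(y>0).sum(),"z reported",s["ee_pos"].round(4),"F",np.round(s["contact_force"],1))
a=np.radians(-9.6);M=np.array([[np.cos(a),-np.sin(a)],[np.sin(a),np.cos(a)]]);print("TCP in mould",(M.T@(s["ee_pos"][:2]-[.5555,-.0525])*1e3).round(1))
if len(sys.argv)>1: cv2.imwrite(sys.argv[1],crop(c,u-50,v-37,100,75,8))
E
python3 tilt.py
```

```text
corner [279 208] fwd 93.8 down 19.9 mm len 95.9 tilt -2.8
corner [271 204] fwd 94.5 down 27.2 mm len 98.4 tilt 1.2
yellow px 24 z reported [0.5782 0.092  0.0165] F [ 0.   0.4 -0.4]
TCP in mould [ -1.7 146.3]
```

Call:
servo_tool(rows=[{"dx": -0.06,"dy": 0,"dz": 0,"twist": 0},{"dx": -0.06,"dy": 0,"dz": 0,"twist": 0},{"dx": -0.04,"dy": 0,"dz": 0,"twist": 0},{"dx": 0,"dy": 0,"dz": 0,"twist": 0},{"dx": 0,"dy": 0,"dz": 0,"twist": 0},{"dx": 0,"dy": 0,"dz": 0,"twist": 0},{"dx": 0,"dy": 0,"dz": 0,"twist": 0},{"dx": 0,"dy": 0,"dz": 0,"twist": 0},{"dx": 0,"dy": 0,"dz": 0,"twist": 0},{"dx": 0,"dy": 0,"dz": 0,"twist": 0}])

```text
time_s: 20.75
ee_pos: [0.5767, 0.0833, 0.0162]
tool_rot: [0.766, 0.643, 0.0, -0.0]
contact_force: [-0.3, 3.6, -0.4]
grip_width: 0.0138
finger_force: 24.6
```

```bash
python3 tilt.py
```

```text
corner [279 208] fwd 84.7 down 19.8 mm len 87.0 tilt -1.6
corner [271 204] fwd 85.5 down 27.1 mm len 89.7 tilt 2.8
yellow px 21 z reported [0.5767 0.0833 0.0162] F [-0.3  3.6 -0.4]
TCP in mould [ -1.8 137.4]
```

Call:
servo_tool(rows=[{"dx": -0.08,"dy": 0,"dz": -0.1,"twist": 0},{"dx": -0.05,"dy": 0,"dz": -0.1,"twist": 0},{"dx": -0.06,"dy": 0,"dz": -0.1,"twist": 0},{"dx": -0.07,"dy": 0,"dz": -0.1,"twist": 0},{"dx": -0.07,"dy": 0,"dz": -0.1,"twist": 0},{"dx": -0.07,"dy": 0,"dz": -0.1,"twist": 0},{"dx": 0,"dy": 0,"dz": 0,"twist": 0},{"dx": 0,"dy": 0,"dz": 0,"twist": 0},{"dx": 0,"dy": 0,"dz": 0,"twist": 0},{"dx": 0,"dy": 0,"dz": 0,"twist": 0}])

```text
time_s: 22.05
ee_pos: [0.5736, 0.0648, 0.0467]
tool_rot: [0.765, 0.644, 0.001, -0.0]
contact_force: [1.2, 6.7, 2.3]
grip_width: 0.0131
finger_force: 25.1
```

```bash
python3 tilt.py
```

```text
corner [278 208] fwd 72.0 down 43.5 mm len 84.1 tilt 16.4
corner [271 204] fwd 67.0 down 57.2 mm len 88.1 tilt 25.7
yellow px 21 z reported [0.5736 0.0648 0.0467] F [1.2 6.7 2.3]
TCP in mould [ -1.7 118.6]
```

Tilted about 20° with the nose held by the wall and the pellets still in. Next I'll lift over and bring the mouth into the cavity.

Call:
servo_tool(rows=[{"dx": 0.12,"dy": 0.03,"dz": -0.1,"twist": 0},{"dx": 0,"dy": 0,"dz": -0.25,"twist": 0},{"dx": 0,"dy": 0,"dz": -0.25,"twist": 0},{"dx": -0.15,"dy": 0,"dz": 0,"twist": 0},{"dx": -0.22,"dy": 0,"dz": 0,"twist": 0},{"dx": -0.25,"dy": 0,"dz": 0,"twist": 0},{"dx": -0.25,"dy": 0,"dz": 0,"twist": 0},{"dx": -0.2,"dy": 0,"dz": 0,"twist": 0},{"dx": -0.05,"dy": 0,"dz": 0.1,"twist": 0},{"dx": 0,"dy": 0,"dz": 0.1,"twist": 0}])

```text
time_s: 23.35
ee_pos: [0.566, 0.0139, 0.0657]
tool_rot: [0.766, 0.643, 0.0, -0.0]
contact_force: [0.2, -0.0, -1.4]
grip_width: 0.014
finger_force: 24.7
```

```bash
python3 tilt.py pics/cr7.png
```

```text
corner [267 218] fwd 78.5 down 52.9 mm len 94.6 tilt 19.2
corner [259 213] fwd 78.8 down 56.6 mm len 97.0 tilt 20.9
yellow px 25 z reported [0.566  0.0139 0.0657] F [ 0.2 -0.  -1.4]
TCP in mould [-0.7 67.2]
```

View pics/cr7.png

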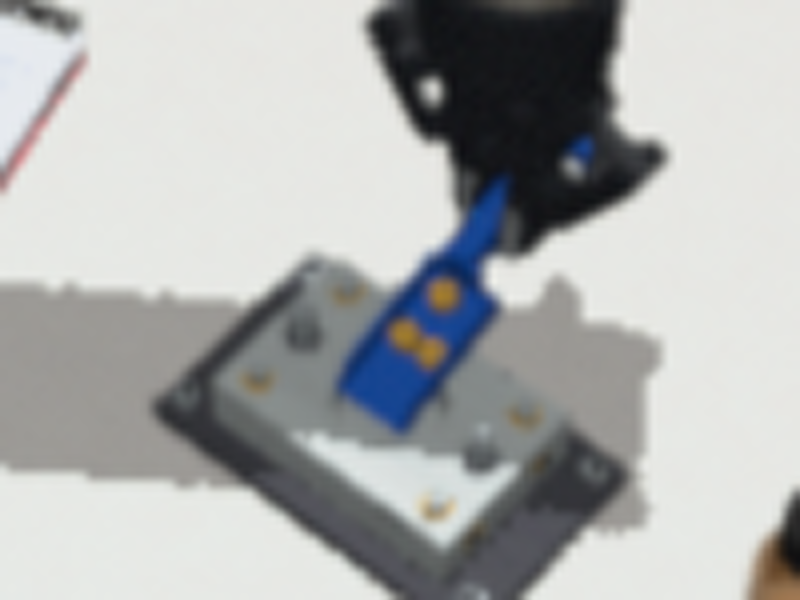

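The picture shows the mouth edge near crop (375,405), over the cavity midway between the dowels (303,333) and (480,452), and three pellets aboard. I'll lower it in, push on the far wall and raise the grip.

Call:
servo_tool(rows=[{"dx": 0,"dy": 0,"dz": 0.08,"twist": 0},{"dx": 0,"dy": 0,"dz": 0.09,"twist": 0},{"dx": -0.09,"dy": 0,"dz": 0,"twist": 0},{"dx": -0.09,"dy": 0,"dz": 0,"twist": 0},{"dx": -0.05,"dy": 0,"dz": -0.05,"twist": 0},{"dx": -0.05,"dy": 0,"dz": -0.05,"twist": 0},{"dx": -0.05,"dy": 0,"dz": -0.05,"twist": 0},{"dx": -0.06,"dy": 0,"dz": -0.06,"twist": 0},{"dx": -0.06,"dy": 0,"dz": -0.06,"twist": 0},{"dx": -0.06,"dy": 0,"dz": -0.06,"twist": 0}])

```text
time_s: 24.65
ee_pos: [0.5621, -0.011, 0.0747]
tool_rot: [0.766, 0.643, 0.001, 0.0]
contact_force: [2.1, 3.2, -0.4]
grip_width: 0.0136
finger_force: 25.4
```

```bash
python3 tilt.py pics/cr8.png
```

```text
corner [266 220] fwd 58.6 down 66.7 mm len 88.8 tilt 33.9
corner [258 214] fwd 59.1 down 64.4 mm len 87.4 tilt 32.7
yellow px 22 z reported [ 0.5621 -0.011   0.0747] F [ 2.1  3.2 -0.4]
TCP in mould [-0.4 42. ]
```

Call:
servo_tool(rows=[{"dx": -0.06,"dy": 0,"dz": -0.05,"twist": 0},{"dx": -0.07,"dy": 0,"dz": -0.05,"twist": 0},{"dx": -0.07,"dy": 0,"dz": -0.04,"twist": 0},{"dx": -0.07,"dy": 0,"dz": -0.04,"twist": 0},{"dx": -0.07,"dy": 0,"dz": -0.04,"twist": 0},{"dx": -0.08,"dy": 0,"dz": -0.04,"twist": 0},{"dx": -0.08,"dy": 0,"dz": -0.04,"twist": 0},{"dx": 0,"dy": 0,"dz": 0,"twist": 0},{"dx": 0,"dy": 0,"dz": 0,"twist": 0},{"dx": 0,"dy": 0,"dz": 0,"twist": 0}])

```text
time_s: 25.95
ee_pos: [0.5571, -0.0363, 0.089]
tool_rot: [0.766, 0.643, -0.0, 0.0]
contact_force: [2.7, 0.7, -0.9]
grip_width: 0.0134
finger_force: 26.6
```

```bash
python3 tilt.py pics/cr9.png
```

```text
corner [266 219] fwd 32.4 down 76.4 mm len 82.9 tilt 52.2
corner [258 214] fwd 32.7 down 80.1 mm len 86.6 tilt 53.0
yellow px 26 z reported [ 0.5571 -0.0363  0.089 ] F [ 2.7  0.7 -0.9]
TCP in mould [-1.1 16.3]
```

View pics/cr9.png

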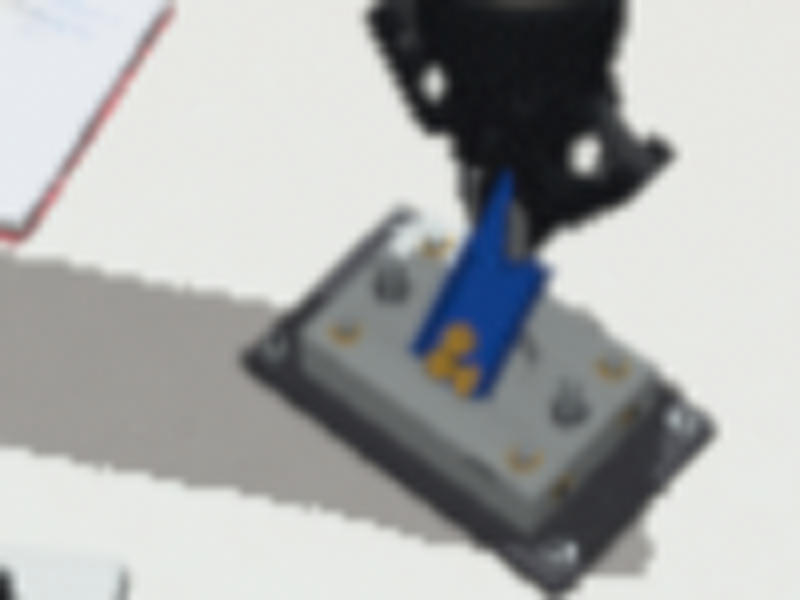

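The crop shows the scoop at about 50° with all three pellets at its mouth, near (455,360), held by the cavity's far wall. I'll sink the mouth a little, then draw it back so they drop in.

Call:
servo_tool(rows=[{"dx": 0.03,"dy": 0.02,"dz": 0.07,"twist": 0},{"dx": 0,"dy": 0,"dz": 0.07,"twist": 0},{"dx": 0.07,"dy": 0,"dz": 0,"twist": 0},{"dx": 0.08,"dy": 0,"dz": 0,"twist": 0},{"dx": 0.08,"dy": 0,"dz": 0,"twist": 0},{"dx": 0,"dy": 0,"dz": 0,"twist": 0},{"dx": 0,"dy": 0,"dz": 0,"twist": 0},{"dx": 0,"dy": 0,"dz": -0.06,"twist": 0},{"dx": 0,"dy": 0,"dz": -0.1,"twist": 0},{"dx": 0,"dy": 0,"dz": -0.1,"twist": 0}])

```text
time_s: 27.25
ee_pos: [0.5607, -0.0233, 0.0956]
tool_rot: [0.766, 0.643, 0.0, 0.0]
contact_force: [-0.1, 0.6, -0.4]
grip_width: 0.0136
finger_force: 26.4
```

```bash
cat > yel.py <<'E'
from cell import capture
from h import *
for n in("scene","top"):
    c=capture(n);f=c["frame"];y=cv2.inRange(cv2.cvtColor(f,cv2.COLOR_BGR2HSV),(12,70,40),(32,255,255))
    u,v=proj(c,[.5555,-.0525,.04]).astype(int);r=50;k,l,st,ce=cv2.connectedComponentsWithStats(y[v-r:v+r,u-r:u+r],connectivity=8)
    print(n,"cavity rim/floor px",proj(c,[.5555,-.0525,.04]).round(1),proj(c,[.5555,-.0525,.02]).round(1))
    for i in range(1,k):
        if st[i,4]>2:
            q=ce[i]+[u-r,v-r];a=np.radians(-9.6);X=ray(c,q,.024);d=X[:2]-[.5555,-.0525];print(st[i,4],q.round(1),"mould xy@z24",(np.array([[np.cos(a),np.sin(a)],[-np.sin(a),np.cos(a)]])@d*1e3).round(0))
E
python3 tilt.py;python3 yel.py
```

```text
corner [268 217] fwd 37.5 down 79.8 mm len 88.2 tilt 50.1
corner [260 212] fwd 37.7 down 83.6 mm len 91.7 tilt 50.9
yellow px 17 z reported [ 0.5607 -0.0233  0.0956] F [-0.1  0.6 -0.4]
TCP in mould [ 0.2 29.7]
scene cavity rim/floor px [265.5 213.8] [265.4 217.2]
21 [262.9 218. ] mould xy@z24 [-3. -9.]
76 [312.4 242.3] mould xy@z24 [171.  21.]
top cavity rim/floor px [265.2 178.3] [265.  179.2]
```

Call:
servo_tool(rows=[{"dx": 0,"dy": 0,"dz": -0.25,"twist": 0},{"dx": 0,"dy": 0,"dz": -0.35,"twist": 0},{"dx": 0.1,"dy": 0,"dz": -0.3,"twist": 0},{"dx": 0.35,"dy": 0,"dz": 0,"twist": 0},{"dx": 0.4,"dy": 0,"dz": 0,"twist": 0},{"dx": 0.4,"dy": 0,"dz": 0,"twist": 0},{"dx": 0.4,"dy": 0,"dz": 0,"twist": 0},{"dx": 0.25,"dy": 0,"dz": 0.4,"twist": 0},{"dx": 0,"dy": 0,"dz": 0.5,"twist": 0},{"dx": 0,"dy": 0,"dz": 0.5,"twist": 0}])

```text
time_s: 28.65
ee_pos: [0.5767, 0.0722, 0.0692]
tool_rot: [0.765, 0.644, 0.0, -0.0]
contact_force: [-0.3, 0.5, -1.3]
grip_width: 0.0132
finger_force: 26.4
```

```bash
python3 tilt.py;python3 yel.py
```

```text
corner [286 203] fwd 38.2 down 81.0 mm len 89.6 tilt 49.9
corner [279 198] fwd 33.9 down 87.0 mm len 93.4 tilt 53.9
yellow px 25 z reported [0.5767 0.0722 0.0692] F [-0.3  0.5 -1.3]
TCP in mould [1.000e-01 1.265e+02]
scene cavity rim/floor px [265.5 213.8] [265.4 217.2]
30 [264.4 217.4] mould xy@z24 [-0. -5.]
75 [312.4 242.4] mould xy@z24 [171.  21.]
top cavity rim/floor px [265.2 178.3] [265.  179.2]
45 [266.5 179. ] mould xy@z24 [ 1. -4.]
4 [271.  196.2] mould xy@z24 [-48. -24.]
```

All three pellets are in the cavity: a 45 px brass blob in the top view at (266.5,179), about 4 mm from the cavity's centre. Now I'll set the scoop down, pivoting it flat against the worktop.

Call:
servo_tool(rows=[{"dx": 0,"dy": 0,"dz": 0.2,"twist": 0},{"dx": 0,"dy": 0,"dz": 0.1,"twist": 0},{"dx": 0.32,"dy": 0,"dz": 0.22,"twist": 0},{"dx": 0.23,"dy": 0,"dz": 0.22,"twist": 0},{"dx": 0.17,"dy": 0,"dz": 0.22,"twist": 0},{"dx": 0.12,"dy": 0,"dz": 0.22,"twist": 0},{"dx": 0.1,"dy": 0,"dz": 0.2,"twist": 0},{"dx": 0.03,"dy": 0,"dz": 0.1,"twist": 0},{"dx": 0,"dy": 0,"dz": 0,"twist": 0},{"dx": 0,"dy": 0,"dz": 0,"twist": 0}])

```text
time_s: 30.05
ee_pos: [0.585, 0.1172, -0.0041]
tool_rot: [0.766, 0.643, -0.001, 0.0]
contact_force: [-0.0, 0.5, -1.3]
grip_width: 0.0134
finger_force: 24.5
```

```bash
python3 tilt.py
```

```text
corner [285 206] fwd 88.5 down 20.2 mm len 90.8 tilt -1.9
corner [279 201] fwd 78.6 down 32.3 mm len 85.0 tilt 7.6
yellow px 25 z reported [ 0.585   0.1172 -0.0041] F [-0.   0.5 -1.3]
TCP in mould [  0.8 172.3]
```

Call:
servo_tool(rows=[{"dx": 0,"dy": 0,"dz": 0,"twist": 0},{"dx": 0,"dy": 0,"dz": 0,"twist": 0},{"dx": 0,"dy": 0,"dz": 0,"twist": 0},{"dx": 0,"dy": 0,"dz": 0,"twist": 0},{"dx": 0,"dy": 0,"dz": 0,"twist": 0},{"dx": 0,"dy": 0,"dz": 0,"twist": 0},{"dx": 0,"dy": 0,"dz": -0.3,"twist": 0},{"dx": 0,"dy": 0,"dz": -0.5,"twist": 0},{"dx": 0,"dy": 0,"dz": -0.8,"twist": 0},{"dx": 0,"dy": 0,"dz": -0.9,"twist": 0}], hand=0.6)

```text
time_s: 31.35
ee_pos: [0.5851, 0.1183, 0.1231]
tool_rot: [0.766, 0.643, -0.0, -0.0]
contact_force: [0.5, 0.1, 0.8]
grip_width: 0.0512
finger_force: 0.0
```

```bash
python3 go.py .4415 -.258 .13 23.7; python3 - <<'E'
from cell import capture
from h import *
for n in("scene","top"):
    c=capture(n);u,v=proj(c,[.575,.07,.01]).astype(int);r=35
    m=cv2.inRange(cv2.cvtColor(c["frame"],cv2.COLOR_BGR2HSV),(105,110,30),(130,255,255))[v-r:v+r,u-r:u+r]
    k,l,st,ce=cv2.connectedComponentsWithStats(m);P=np.argwhere(l==1+np.argmax(st[1:,4]))[:,::-1]+[u-r,v-r]
    box=cv2.minAreaRect(P.astype(np.float32));print(n,len(P),box)
    H=cv2.convexHull(P.astype(np.float32))[:,0]
    a=np.radians(-9.6);X=np.array([ray(c,q,0)[:2] for q in H])-[.5555,-.0525];X=X@np.array([[np.cos(a),-np.sin(a)],[np.sin(a),np.cos(a)]])*1e3
    print("hull z=0 mould frame",X.round(0).tolist())
E
```

```text
t 31.35 p [0.5851 0.1183 0.1231] psi 80.1 tilt 0.01 w 0.0512 F [0.5 0.1 0.8] ff 0.0 q [ 0.45  0.44 -0.91  1.68  0.37  1.2  -0.73]
shift units (before twist) [-7.91 -1.53 -0.14] twist units 8.2
shift units (after twist) [-5.65  5.74 -0.14]
scene 265 ((294.5000305175781, 190.00001525878906), (9.192388534545898, 38.890872955322266), 45.0)
hull z=0 mould frame [[5.0, 227.0], [15.0, 149.0], [14.0, 88.0], [-12.0, 88.0], [-17.0, 94.0], [-19.0, 103.0], [-19.0, 154.0], [-17.0, 245.0], [-14.0, 248.0], [-9.0, 246.0]]
top 3 ((235.75001525878906, 170.25), (1.4142134189605713, 0.7071067094802856), 45.0)
hull z=0 mould frame [[17.0, 93.0], [18.0, 90.0], [15.0, 89.0]]
```

The scoop lies flat: its mouth corners are at mould y≈88 and its foot at y≈227 on the worktop plane, matching the 139 mm length. Next is the upper half.

Call:
servo_tool(rows=[{"dx": -0.79,"dy": -0.15,"dz": 0,"twist": 0.82},{"dx": -0.8,"dy": -0.08,"dz": 0,"twist": 0.82},{"dx": -0.81,"dy": 0,"dz": 0,"twist": 0.82},{"dx": -0.8,"dy": 0.08,"dz": 0,"twist": 0.82},{"dx": -0.79,"dy": 0.16,"dz": 0,"twist": 0.82},{"dx": -0.77,"dy": 0.24,"dz": 0,"twist": 0.82},{"dx": -0.74,"dy": 0.31,"dz": 0,"twist": 0.82},{"dx": -0.71,"dy": 0.39,"dz": 0,"twist": 0.82},{"dx": -0.67,"dy": 0.45,"dz": 0,"twist": 0.82},{"dx": -0.62,"dy": 0.52,"dz": 0,"twist": 0.82}])

```text
time_s: 32.7
ee_pos: [0.4406, -0.2593, 0.1217]
tool_rot: [0.979, 0.204, 0.0, 0.0]
contact_force: [0.1, -0.5, 0.8]
grip_width: 0.0512
finger_force: 0.0
```

```bash
python3 - <<'E'
import pickle
from h import *
from cell import capture
d=pickle.load(open("c0.pkl","rb"))
# block top face centre & plate outline, initial pictures (unoccluded)
for n in("top","scene"):
    c=d[n];f=c["frame"];u,v=proj(c,[.4415,-.258,.04]).astype(int);r=12
    m=(f[v-r:v+r,u-r:u+r].max(2)<75).astype(np.uint8);k,l,st,ce=cv2.connectedComponentsWithStats(m);i=1+np.argmax(st[1:,4]);q=ce[i]+[u-r,v-r];print(n,st[i,4],q,[ray(c,q,z)[:2].round(4).tolist() for z in(.035,.045,.056)])
E
python3 go.py .4415 -.258 .0 23.7
```

```text
top 192 [336.40625  215.234375] [[0.4425, -0.2568], [0.4421, -0.2549], [0.4417, -0.2528]]
scene 155 [198.78709677 247.38709677] [[0.441, -0.258], [0.4453, -0.2617], [0.4499, -0.2658]]
t 32.7 p [ 0.4406 -0.2593  0.1217] psi 23.5 tilt 0.05 w 0.0512 F [ 0.1 -0.5  0.8] ff 0.0 q [ 1.03  0.18 -0.64  1.89  0.12  1.1  -0.81]
shift units (before twist) [ 0.03 -0.02  2.43] twist units -0.03
shift units (after twist) [ 0.03 -0.02  2.43]
```

Call:
servo_tool(rows=[{"dx": 0.04,"dy": -0.02,"dz": 0.4,"twist": 0},{"dx": 0,"dy": 0,"dz": 0.5,"twist": 0},{"dx": 0,"dy": 0,"dz": 0.5,"twist": 0},{"dx": 0,"dy": 0,"dz": 0.4,"twist": 0},{"dx": 0,"dy": 0,"dz": 0.25,"twist": 0},{"dx": 0,"dy": 0,"dz": 0.13,"twist": 0},{"dx": 0,"dy": 0,"dz": 0,"twist": 0},{"dx": 0,"dy": 0,"dz": 0,"twist": 0},{"dx": 0,"dy": 0,"dz": 0,"twist": 0},{"dx": 0,"dy": 0,"dz": 0,"twist": 0}])

```text
time_s: 33.95
ee_pos: [0.4426, -0.2567, 0.0124]
tool_rot: [0.979, 0.205, 0.0, 0.0]
contact_force: [0.8, 0.6, -0.4]
grip_width: 0.0514
finger_force: 0.0
```

Call:
servo_tool(rows=[{"dx": 0,"dy": 0,"dz": 0,"twist": 0},{"dx": 0,"dy": 0,"dz": 0,"twist": 0},{"dx": 0,"dy": 0,"dz": 0,"twist": 0},{"dx": 0,"dy": 0,"dz": 0,"twist": 0},{"dx": 0,"dy": 0,"dz": 0,"twist": 0},{"dx": 0,"dy": 0,"dz": 0,"twist": 0},{"dx": 0,"dy": 0,"dz": 0,"twist": 0},{"dx": 0,"dy": 0,"dz": 0,"twist": 0},{"dx": 0,"dy": 0,"dz": 0,"twist": 0},{"dx": 0,"dy": 0,"dz": 0,"twist": 0}], hand=0, squeeze=80)

```text
time_s: 35.2
ee_pos: [0.4426, -0.2566, 0.0124]
tool_rot: [0.979, 0.205, 0.0, 0.0]
contact_force: [-2.0, 1.0, 6.6]
grip_width: 0.0247
finger_force: 79.5
```

Call:
servo_tool(rows=[{"dx": 0,"dy": 0,"dz": -0.4,"twist": 0},{"dx": 0,"dy": 0,"dz": -0.7,"twist": 0},{"dx": 0,"dy": 0,"dz": -0.7,"twist": 0.6},{"dx": 0,"dy": 0,"dz": 0,"twist": 0.97},{"dx": 0,"dy": 0,"dz": 0,"twist": 0.97},{"dx": 0,"dy": 0,"dz": 0,"twist": 0.97},{"dx": 0,"dy": 0,"dz": 0,"twist": 0.97},{"dx": 0,"dy": 0,"dz": 0,"twist": 0.35},{"dx": 0.31,"dy": -0.8,"dz": 0,"twist": 0},{"dx": 0.31,"dy": -0.8,"dz": 0,"twist": 0}])

```text
time_s: 36.45
ee_pos: [0.486, -0.1822, 0.1014]
tool_rot: [0.996, -0.084, -0.001, -0.0]
contact_force: [1.4, 0.2, -5.6]
grip_width: 0.0248
finger_force: 79.5
```

```bash
python3 go.py .5565 -.0527 .1 -9.6; python3 - <<'E'
import pickle
from h import *
d=pickle.load(open("c0.pkl","rb"));S,T=d["scene"],d["top"]
# cavity rim and dowels: dark blobs on bright face near predicted spots
a=np.radians(-9.6);x=np.array([np.cos(a),np.sin(a),0]);C=np.array([.5555,-.0525,.04])
for n,c in(("scene",S),("top",T)):
    P=[]
    for s in(1,-1):
        u,v=np.rint(proj(c,C+s*.046*x+[0,0,.012])).astype(int);r=6
        g=cv2.cvtColor(c["frame"][v-r:v+r+1,u-r:u+r+1],cv2.COLOR_BGR2GRAY).astype(float)
        w=np.clip(np.median(g)-15-g,0,None);Y,X=np.mgrid[-r:r+1,-r:r+1];q=np.array([u+(w*X).sum()/w.sum(),v+(w*Y).sum()/w.sum()]);P.append(ray(c,q,.051)[:2]);print(n,q.round(1),P[-1].round(4))
    dd=P[0]-P[1];print("mid",((P[0]+P[1])/2).round(4),"len",np.linalg.norm(dd).round(4),"ang",np.degrees(np.arctan2(dd[1],dd[0])).round(1))
E
```

```text
t 36.45 p [ 0.486  -0.1822  0.1014] psi -9.6 tilt 0.07 w 0.0248 F [ 1.4  0.2 -5.6] ff 79.5 q [ 0.84  0.22 -0.63  1.89  0.15  1.07 -1.59]
shift units (before twist) [ 0.96 -2.79  0.03] twist units -0.0
shift units (after twist) [ 0.96 -2.79  0.03]
scene [278.7 222.1] [ 0.6095 -0.0642]
scene [253.4 203.4] [ 0.5052 -0.044 ]
mid [ 0.5574 -0.0541] len 0.1063 ang -11.0
top [267.9 158.6] [ 0.6113 -0.0618]
top [261.9 196.4] [ 0.5021 -0.0412]
mid [ 0.5567 -0.0515] len 0.1112 ang -10.7
```

Call:
servo_tool(rows=[{"dx": 0.16,"dy": -0.46,"dz": 0,"twist": 0},{"dx": 0.16,"dy": -0.46,"dz": 0,"twist": 0},{"dx": 0.16,"dy": -0.47,"dz": 0,"twist": 0},{"dx": 0.16,"dy": -0.47,"dz": 0,"twist": 0},{"dx": 0.16,"dy": -0.47,"dz": 0,"twist": 0},{"dx": 0.16,"dy": -0.46,"dz": 0,"twist": 0},{"dx": 0,"dy": 0,"dz": 0.1,"twist": 0},{"dx": 0,"dy": 0,"dz": 0.2,"twist": 0},{"dx": 0,"dy": 0,"dz": 0,"twist": 0},{"dx": 0,"dy": 0,"dz": 0,"twist": 0}])

```text
time_s: 37.7
ee_pos: [0.5564, -0.0539, 0.0869]
tool_rot: [0.997, -0.084, -0.0, 0.0]
contact_force: [0.6, 0.1, -4.2]
grip_width: 0.0246
finger_force: 79.6
```

```bash
python3 go.py; python3 - <<'E'
from cell import capture,robot
from h import *
s=robot.state();p=s["ee_pos"];zt=p[2]-.0124+.020
a=np.radians(-9.6);x=np.array([np.cos(a),np.sin(a),0]);y=np.array([-x[1],x[0],0])
c=capture("scene");g=cv2.cvtColor(c["frame"],cv2.COLOR_BGR2GRAY).astype(float)
C=np.array([p[0],p[1],zt])
# plate ends: gradient profile along x lines on the top face at y=-30,-34 (visible side), and the -y edge
for off in(-.034,-.028,.032):
  for sg in(1,-1):
    ds=np.arange(.045,.075,.0005);v=[]
    for d_ in ds:
        q=proj(c,C+sg*d_*x+off*y);v.append(cv2.getRectSubPix(g.astype(np.float32),(1,1),(float(q[0]),float(q[1])))[0,0])
    v=cv2.GaussianBlur(np.array(v,np.float32)[None],(0,0),3)[0];i=np.argmax(abs(np.gradient(v))[4:-4])+4;print("end",off,sg,ds[i].round(4),v[0].round(),v[-1].round())
q=proj(c,C+.046*x);r=proj(c,C-.046*x);print("holes expected",q.round(1),r.round(1))
for s_ in(1,-1):
    u,v=np.rint(proj(c,C+s_*.046*x)).astype(int);print(g[v-4:v+5,u-6:u+7].astype(int))
E
```

```text
t 37.7 p [ 0.5564 -0.0539  0.0869] psi -9.6 tilt 0.03 w 0.0246 F [ 0.6  0.1 -4.2] ff 79.6 q [ 0.6   0.34 -0.68  1.81  0.24  1.08 -1.91]
end -0.034 1 0.059 139.0 131.0
end -0.034 -1 0.061 133.0 231.0
end -0.028 1 0.071 139.0 122.0
end -0.028 -1 0.0605 135.0 231.0
end 0.032 1 0.063 139.0 230.0
end 0.032 -1 0.068 25.0 224.0
holes expected [277.6 212.7] [254.6 196.8]
[[124 136 137 138 137 137 137 137 138 139 139 139 139]
 [137 138 139 138 137 136 137 138 137 138 137 138 138]
 [140 140 140 136 127 126 128 134 137 138 137 137 130]
 [140 140 138 129 112 110 113 124 134 137 137 129 112]
 [139 140 139 130 108 107 107 115 132 136 130 112 102]
 [140 138 140 135 121 114 119 127 136 130 112  99 118]
 [138 138 139 139 134 132 135 137 131 111  97  97 121]
 [138 138 139 139 139 140 139 133 117  99  94 104 126]
 [138 139 138 139 139 138 134 118 102  98 103 108 126]]
[[230 228 225 220 204 156 105  73  65  51  32  22  20]
 [223 189 151 145 137  99  72  67  57  43  29  21  24]
 [207 120  66  67  76  71  68  62  48  37  27  21  23]
 [166  70  42  55  64  66  64  51  43  39  26  22  25]
 [112  50  44  61  65  61  50  39  45  50  34  23  26]
 [114  82  53  57  59  52  38  32  37  48  49  30  27]
 [129 114  87  65  52  39  32  28  27  32  39  28  26]
 [133 130 123 104  64  37  28  24  24  23  21  24  26]
 [134 134 133 127 106  70  38  25  19  19  19  19  22]]
```

```bash
python3 - <<'E'
import pickle
from h import *
d=pickle.load(open("c0.pkl","rb"))
a=np.radians(-9.6);x=np.array([np.cos(a),np.sin(a),0]);C=np.array([.5555,-.0525,0])
for n in("scene","top"):
  c=d[n];g=cv2.cvtColor(c["frame"],cv2.COLOR_BGR2GRAY)
  for s in(1,-1):
    pr=[proj(c,C+s*.046*x+[0,0,z]).round(1).tolist() for z in(.04,.052,.064)];u,v=np.rint(pr[1]).astype(int);print(n,s,pr,"centre",u,v);print(g[v-6:v+7,u-5:u+6])
E
```

```text
scene 1 [[276.8, 221.8], [276.9, 219.7], [277.1, 217.7]] centre 277 220
[[121 177 202 204 205 203 203 204 204 202 202]
 [128 176 200 203 203 205 204 203 195 179 188]
 [162 188 201 202 203 204 205 203 185 153 161]
 [187 197 202 201 199 201 204 204 191 157 146]
 [197 200 200 190 172 182 190 203 202 191 178]
 [202 202 198 180 139 144 162 199 204 203 202]
 [204 202 192 157 111 113 142 196 203 204 204]
 [204 202 182 120  91  94 118 173 202 204 195]
 [205 202 178 100  84  82  96 151 198 196 167]
 [205 203 182 116  92  89 116 169 196 179 123]
 [204 203 197 173 156 160 178 193 185 140  91]
 [202 203 204 200 195 197 199 186 142  99  80]
 [196 201 203 204 204 203 186 142 100  84  76]]
scene -1 [[254.6, 206.1], [254.6, 204.0], [254.6, 201.9]] centre 255 204
[[219 219 209 177 131 106 114 150 176 199 204]
 [218 207 174 124 107 138 164 184 190 195 196]
 [203 161 119  89 103 152 191 197 191 178 179]
 [158 108  86  93 133 180 198 198 182 148 140]
 [108  85  92 123 161 183 197 198 185 146 132]
 [ 85  95 122 144 145 153 176 198 196 184 179]
 [102 142 162 138 119 122 153 196 201 200 199]
 [148 182 174 
[... 933 characters left out ...]
108 105 106 105]]
top -1 [[263.0, 193.9], [263.1, 193.5], [263.2, 193.1]] centre 263 194
[[109 105 105 106 108 108 105 106 106 106 104]
 [107 105 106 105 104 108 105 105 106 106 106]
 [105 105 105 105 100  99 104 105 107 105 105]
 [108 104 108 101  89  83  87 100 106 106 104]
 [107 107 103  82  62  66  65  77  99 105 108]
 [106 108  92  70  62  79  69  64  91 104 106]
 [109 105  93  69  50  57  56  58  88 100 106]
 [107 107 101  81  49  44  49  73  98 105 105]
 [102 106 102  94  75  70  75  85 104 104 106]
 [ 92  97  98 101  99  99 104 103 105 107 106]
 [ 60  68  76  78  83  91  92  95  96 101 101]
 [ 33  41  40  43  42  51  54  62  70  75  77]
 [ 39  38  40  38  34  33  41  35  39  39  37]]
```

Hole and dowel agree within about 1–2 mm, inside the taper's capture range. Lowering gently.

Call:
servo_tool(rows=[{"dx": 0,"dy": 0,"dz": 0.1,"twist": 0},{"dx": 0,"dy": 0,"dz": 0.1,"twist": 0},{"dx": 0,"dy": 0,"dz": 0.06,"twist": 0},{"dx": 0,"dy": 0,"dz": 0.06,"twist": 0},{"dx": 0,"dy": 0,"dz": 0.04,"twist": 0},{"dx": 0,"dy": 0,"dz": 0,"twist": 0},{"dx": 0,"dy": 0,"dz": 0,"twist": 0},{"dx": 0,"dy": 0,"dz": 0,"twist": 0},{"dx": 0,"dy": 0,"dz": 0,"twist": 0},{"dx": 0,"dy": 0,"dz": 0,"twist": 0}])

```text
time_s: 39.0
ee_pos: [0.5567, -0.0532, 0.0692]
tool_rot: [0.997, -0.083, 0.0, -0.0]
contact_force: [-0.7, -0.3, -4.1]
grip_width: 0.0251
finger_force: 79.7
```

```bash
python3 go.py; python3 -c "
from cell import robot;print(robot.state()['moment'].round(2))"
```

```text
t 39.0 p [ 0.5567 -0.0532  0.0692] psi -9.5 tilt 0.0 w 0.0251 F [-0.7 -0.3 -4.1] ff 79.7 q [ 0.59  0.36 -0.68  1.83  0.26  1.04 -1.92]
[-0.05 -0.04  0.  ]
```

Call:
servo_tool(rows=[{"dx": 0,"dy": 0,"dz": 0.04,"twist": 0},{"dx": 0,"dy": 0,"dz": 0.04,"twist": 0},{"dx": 0,"dy": 0,"dz": 0.04,"twist": 0},{"dx": 0,"dy": 0,"dz": 0.04,"twist": 0},{"dx": 0,"dy": 0,"dz": 0.04,"twist": 0},{"dx": 0,"dy": 0,"dz": 0,"twist": 0},{"dx": 0,"dy": 0,"dz": 0,"twist": 0},{"dx": 0,"dy": 0,"dz": 0,"twist": 0},{"dx": 0,"dy": 0,"dz": 0,"twist": 0},{"dx": 0,"dy": 0,"dz": 0,"twist": 0}])

```text
time_s: 40.25
ee_pos: [0.5567, -0.0534, 0.0591]
tool_rot: [0.997, -0.083, 0.0, 0.0]
contact_force: [2.1, -2.4, -6.2]
grip_width: 0.0249
finger_force: 79.4
```

```bash
python3 go.py
```

```text
t 40.25 p [ 0.5567 -0.0534  0.0591] psi -9.5 tilt 0.01 w 0.0249 F [ 2.1 -2.4 -6.2] ff 79.4 q [ 0.58  0.37 -0.67  1.84  0.27  1.03 -1.93]
```

Call:
servo_tool(rows=[{"dx": 0.01,"dy": 0.01,"dz": 0.03,"twist": 0},{"dx": 0,"dy": 0,"dz": 0.03,"twist": 0},{"dx": 0,"dy": 0,"dz": 0.03,"twist": 0},{"dx": 0,"dy": 0,"dz": 0.03,"twist": 0},{"dx": 0,"dy": 0,"dz": 0.02,"twist": 0},{"dx": 0,"dy": 0,"dz": 0,"twist": 0},{"dx": 0,"dy": 0,"dz": 0,"twist": 0},{"dx": 0,"dy": 0,"dz": 0,"twist": 0},{"dx": 0,"dy": 0,"dz": 0,"twist": 0},{"dx": 0,"dy": 0,"dz": 0,"twist": 0}])

```text
time_s: 41.5
ee_pos: [0.5571, -0.0534, 0.0525]
tool_rot: [0.997, -0.083, -0.0, -0.0]
contact_force: [-4.1, -0.9, 6.6]
grip_width: 0.0248
finger_force: 81.5
```

```bash
python3 go.py
```

```text
t 41.5 p [ 0.5571 -0.0534  0.0525] psi -9.5 tilt 0.01 w 0.0248 F [-4.1 -0.9  6.6] ff 81.5 q [ 0.58  0.38 -0.67  1.84  0.27  1.01 -1.94]
```

Call:
servo_tool(rows=[{"dx": -0.006,"dy": 0,"dz": 0.02,"twist": 0},{"dx": 0,"dy": 0,"dz": 0,"twist": 0},{"dx": 0,"dy": 0,"dz": 0,"twist": 0},{"dx": 0,"dy": 0,"dz": 0,"twist": 0},{"dx": 0,"dy": 0,"dz": 0,"twist": 0},{"dx": 0,"dy": 0,"dz": 0,"twist": 0},{"dx": 0,"dy": 0,"dz": 0,"twist": 0},{"dx": 0,"dy": 0,"dz": 0,"twist": 0},{"dx": 0,"dy": 0,"dz": 0,"twist": 0},{"dx": 0,"dy": 0,"dz": 0,"twist": 0}])

```text
time_s: 42.75
ee_pos: [0.5571, -0.0535, 0.0524]
tool_rot: [0.997, -0.083, 0.0, 0.0]
contact_force: [-8.1, -1.5, 15.4]
grip_width: 0.0252
finger_force: 82.7
```

```bash
python3 go.py
```

```text
t 42.75 p [ 0.5571 -0.0535  0.0524] psi -9.5 tilt 0.04 w 0.0252 F [-8.1 -1.5 15.4] ff 82.7 q [ 0.58  0.38 -0.67  1.84  0.27  1.01 -1.94]
```

Shut: z stopped at 0.0524, as predicted for closed halves, and the push is about 15 N, within the 9–25 N range. Handing in.

```bash
python3 -c "
from cell import robot;print(robot.sign_off())"
```

```text
the job is handed in; nothing more can be done
None
```

The job is handed in: all three pellets are in the cavity, the scoop lies flat on the worktop beside the mould, and the upper half is on its dowels and pressed shut at about 15 N with the gripper still holding the block, ready for your clamp; I did not see a judged result.

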